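# Seat the bar on its parallels in the bench vise

### The arm

A 6-joint arm with a two-finger parallel gripper is mounted at the origin on the work surface. World frame = base frame: x ahead of the robot, y to its left, z up, the work surface at z = 0. Lengths are in m, angles in rad, forces in N, time in s.
With the tool pointing down it reaches from about 0.375 to 0.975 m from the base axis. Payload 3.8 kg.
Tool frame: the origin (TCP) lies midway between the tips of the shut fingers; the grasp point (between the pads) lies 19 mm behind it; z points along the fingers, y is the direction in which the jaws open and shut (so a half turn about z gives the same grasp; the last joint's range is limited). The gripper opens to 85 mm and grips with 20 to 120 N. Pads are 22 mm wide; open, the fingers measure 114 mm over their backs; the gripper's body (76 mm by 85 mm) begins 54 mm behind the grasp point. The pads swing forward as they close: fully open they stand 13 mm farther back than shut.
Start: joints at [1.174, 0.264, 1.604, -0, 1.274, -0.037], TCP at [0.238, 0.632, 0.192] pointing down, gripper open.
Joint ranges: [-2.63, 2.63], [-0.94, 2.18], [0.31, 2.57], [-1.31, 4.45], [0, 2.66], [-2.55, 2.55]. Speed limits (rad/s): [2.57, 2.57, 3.14, 3.14, 3.14, 3.14].

### API

Orientations are given as a rotation vector (axis times angle).
In Python, from workcell import bot gives the robot as it stands.
- The arm moves only by the tool drive_tool, never from a script. Its argument "deltas" is a list of rows, each an object with "hand": the opening, from 0 (shut) to 1 (fully open); "offset": the shift along the world's x, y, z in cm, a list of three; "angular": the turn, a rotation vector about the world's x, y, z in degrees, a list of three. A call has 1 to 8 rows; each row is the pose to reach, as a shift and turn from the pose commanded when the call began; what a row does not reach only later rows make up. A row lasts 1/8 s, in which the tool goes at most 62.5 mm and 10.7 degrees, less where a joint would pass 70% of its speed; a pose out of reach is approached as far as the arm can. A call with a gripper value outside its range is refused whole. The fingers move at their own pace and stop on an object; "force" is the grip in N (left out, the last holds). Time passes only in rows, so rows that repeat a pose let the fingers close. It gives the time, the measured TCP pose, the force and the opening at its end, in the units of the state.
- bot.read_state(): the state, without advancing time (a new reading comes with each control period).
- bot.read_camera(name): name is "side" or "top"; returns a dict with "frame" (400x640x3 uint8, blue, green, red), "mtx" (3x3 intrinsics, pixels), "R" (3x3) and "t" (3): a world point X has camera coordinates R X + t. Camera axes: x right, y down, z forward; pixel columns grow to the right and rows downward; lengths in m; the calibration is good to about 2 mm. A picture is of the moment at which its call begins. There is no depth.
- bot.finish_job(): hands the job in, once; it reports no verdict.
The state is a dict: "time": time; "q": joint angles; "joint_vel": joint speeds; "joint_torque": joint torques, N m; "tool_pos": TCP position; "tcp_rot": TCP orientation; "wrist_force": force on the tool from outside, world axes, zero at the start; "torque": the same for the moment, N m; "width": opening from 0.0 (shut) to 1.0 (fully open).
Only numpy, scipy, OpenCV 4.12 (cv2) and the standard library are available. Lean on these libraries where they do the work, as an engineer would, in place of code of your own. Each camera call takes 0.05 s, during which the arm holds its last target. There are 200 camera calls.

### The job

The aluminium bar in the vise is gripped a little too high and crooked, so the two steel parallels under its ends still slide. Pick up the nylon-footed drift and with it tap or press the bar down, firmly but without denting it (ends first, finishing on the middle), until it sits down tight on both parallels and neither can slide any more. Then stand the drift upright on the bench again, clear of the vise, and leave everything else where it is.

Things in the scene. Friction and masses are not known exactly. Their poses are not given: they have to be found in the camera images.
- vise: Dark steel bench vise, fixed in a recess 0 to 8 mm deep in the bench. Origin: middle of its underside. Its jaws run along its own y; its screw and tommy bar reach 124 mm towards -x, 59 mm high. Base 170 (x) x 160 (y) x 35 mm high, its top the bed between the jaws. The jaws are 100 mm long (y), fill x = -52 to -16.5 and 16.5 to 56 mm and end 75 mm high.
- bar: Workpiece: aluminium bar 33 (x) x 140 (y) x 36 mm (z), two dark bores on top, a hard rubber strip (gives 1 mm at 15 N) under each end, held by friction in the jaws. Origin: underside centre; y along the jaws. Starts 3 to 6 mm above the parallels at the middle, rocked up to 0.035 rad about x. It slides down or rocks, and stays as left. Over 30 N dents it.
- bar_end_a (a point): Point on the bar's top face, on its centre line, 35 mm from the middle towards +y: where to press that end. About 8 N moves the bar down; when one end has met its parallel, 8 to 12 N on the other end or the middle brings that down too; then it stops (about 20 N per mm). Seated, the bar is level with its top 92 to 93 mm above the vise's underside.
- bar_end_b (a point): The same point 35 mm from the middle towards the bar's -y end. Steady pushes of about 22 N on the ends and, last, on the middle leave both parallels pinched tight.
- parallel_a: Ground steel parallel block 28 (x) x 60 (y) x 22 mm high, 0.22 kg, lying loose on the vise bed under the bar's +y end, its outer part sticking out past the bar by about 32 mm. Origin: centre of its underside.
- parallel_b: The same parallel block under the bar's -y end, sticking out the other way. Origin: centre of its underside.
- drift: Tapping drift standing upright on the bench, 90 mm tall, about 0.25 kg: square brass shank 24 x 24 mm from 14 to 90 mm above its underside, on a square white nylon foot 34 x 34 x 14 mm. Origin: centre of the foot's underside; z up along the shank, x and y square to the shank's faces. Grip the shank from above; the foot's underside is what goes on the bar. It stands left or right of the vise.
- oil_bottle: Bystander: small amber bottle, 40 mm diameter, 75 mm tall, on the bench at the other side of the vise than the drift. Origin: centre of its underside.
- objective: Bystander: steel microscope objective, 34 mm diameter, 48 mm tall, standing beyond the vise. Origin: centre of its underside.
- dish: Bystander: shallow glass dish, 90 mm diameter, 14 mm high, beyond the vise. Origin: centre of its underside.
Mind the look-alikes: they are no part of the job. Leave any red look-alike of the drift alone.

How it is judged:
By the outcome, as a careful person would: the job done as asked, in the order asked, and still so for the second after the job is handed in, with the robot touching nothing.
It also fails if it takes over 66 s, if anything falls off the work surface, if the arm or the gripper's body presses on something with over 40 N, if the wrist force passes 120 N, or if a joint passes its speed limit or range.

## Working session

There is one attempt and no reset: what is moved stays moved. The work goes in short steps, Python scripts to look and compute and a tool call to move; the robot and the scene stay as the last step left them, time stands still between calls to the robot, and variables do not carry over. Pictures are saved under pics/ and viewed, about 8 in all and at most 12, crops included, and the job is handed in when it is done.

Besides the shell and the picture viewer there is one more tool, called by a JSON object that holds its "method" and its "body". drive_tool: Moves the arm, as the interface text tells. Its arguments: {"type":"object","properties":{"deltas":{"type":"array"},"force":{"type":"number"}},"required":["deltas"]}

```bash
mkdir -p pics; python3 - <<'E'
from workcell import bot
import cv2,numpy as np
for n in("side","top"):
    c=bot.read_camera(n); cv2.imwrite(f"pics/{n}0.png",c["frame"])
    print(n,c["mtx"].round(1).tolist(),c["R"].round(4).tolist(),c["t"].round(4).tolist(), (-c["R"].T@c["t"]).round(3))
print({k:np.round(v,3).tolist() for k,v in bot.read_state().items()})
E
```

```text
side [[423.5, 0.0, 314.6], [0.0, 423.5, 204.2], [0.0, 0.0, 1.0]] [[-0.9953, -0.0959, -0.0146], [-0.0488, 0.6252, -0.7789], [0.0839, -0.7745, -0.627]] [0.601, 0.1165, 0.9477] [0.524 0.719 0.694]
top [[423.4, 0.0, 319.0], [0.0, 423.4, 199.4], [0.0, 0.0, 1.0]] [[0.0154, -0.9998, -0.0152], [-0.9816, -0.0122, -0.1904], [0.1901, 0.0178, -0.9816]] [-0.0008, 0.5905, 0.8519] [ 0.418 -0.009  0.949]
{'time': 0.1, 'q': [1.174, 0.265, 1.605, 0.0, 1.274, -0.037], 'joint_vel': [-0.001, -0.002, -0.002, 0.0, -0.001, -0.001], 'joint_torque': [0.0, -51.67, -36.859, -0.0, 0.006, -0.0], 'tool_pos': [0.237, 0.631, 0.191], 'tcp_rot': [-0.562, -3.09, 0.003], 'wrist_force': [0.088, 0.388, -0.962], 'torque': [-0.018, 0.045, -0.002], 'width': 0.998}
```

View pics/top0.png

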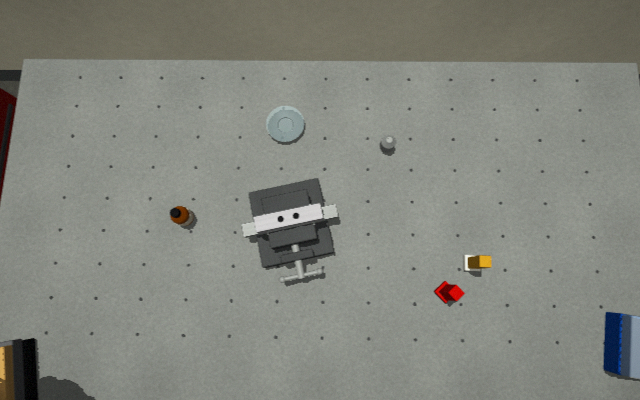

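View pics/side0.png

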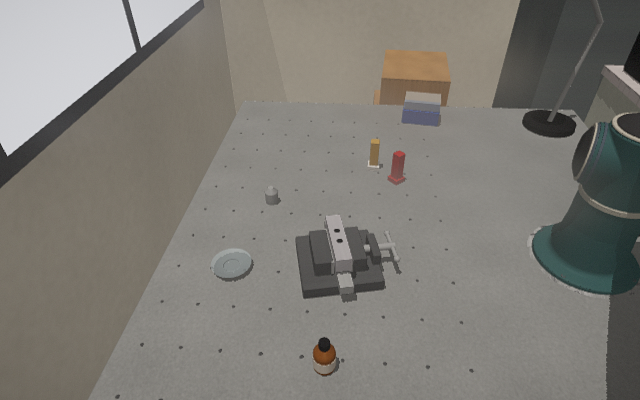

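Candidates for the drift: the brass shank on a white foot at top (478,263) / side (375,152), and the red look-alike at top (449,292) / side (398,167). The brass one with the white foot matches the description. I'll check it in a close crop and measure.

```bash
cat > h.py <<'E'
import cv2,numpy as np
from workcell import bot
def ray(c,uv,z):
    d=c["R"].T@np.linalg.solve(c["mtx"],[uv[0],uv[1],1.]); o=-c["R"].T@c["t"]
    return o+d*(z-o[2])/d[2]
def proj(c,X):
    p=c["mtx"]@(c["R"]@np.asarray(X,float)+c["t"]); return p[:2]/p[2]
def tri(c1,p1,c2,p2):
    P=[c["mtx"]@np.c_[c["R"],c["t"]] for c in(c1,c2)]
    X=cv2.triangulatePoints(P[0],P[1],np.array(p1,float).reshape(2,1),np.array(p2,float).reshape(2,1)).ravel()
    return X[:3]/X[3]
def blobs(m,amin=8):
    cs,_=cv2.findContours(m.astype(np.uint8),cv2.RETR_EXTERNAL,cv2.CHAIN_APPROX_NONE)
    return sorted([c for c in cs if cv2.contourArea(c)>=amin],key=cv2.contourArea,reverse=True)
E
python3 - <<'E'
from h import *
t=bot.read_camera("top");s=bot.read_camera("side")
def crop(c,x,y,w,h,k): return cv2.resize(c["frame"][y:y+h,x:x+w],None,fx=k,fy=k,interpolation=cv2.INTER_CUBIC)
A=crop(t,425,240,80,70,5);B=crop(s,355,130,80,70,5)
C=crop(t,235,170,110,60+55,3.6);D=crop(s,285,200,120,100,3.3)
pad=lambda i:cv2.copyMakeBorder(i[:300*2,:400],0,max(0,300-i.shape[0]),0,max(0,400-i.shape[1]),0)[:,:400]
top=np.hstack([A[:350],B[:350]]); 
bot_=np.hstack([cv2.resize(C,(400,250*1+0)) if 0 else cv2.resize(t["frame"][170:290,240:345][:66*1+54],(219*1,250)),cv2.resize(s["frame"][205:305,285:405],(300,250))])
bot_=cv2.copyMakeBorder(bot_,0,0,0,800-bot_.shape[1],0)
cv2.imwrite("pics/c1.png",np.vstack([top,bot_]))
for n,c in(("top",t),("side",s)):
    hsv=cv2.cvtColor(c["frame"],cv2.COLOR_BGR2HSV)
    m=cv2.inRange(hsv,(12,120,60),(30,255,255))
    for b in blobs(m):
        x,y,w,h=cv2.boundingRect(b)
        if 350<x<520 and 130<y<300: print(n,"brass",x,y,w,h,cv2.minAreaRect(b))
    w_=cv2.inRange(hsv,(0,0,205),(180,60,255))
    for b in blobs(w_,6):
        x,y,w,h=cv2.boundingRect(b)
        if 230<x<520 and 130<y<300: print(n,"white",x,y,w,h,[np.round(v,1) for v in cv2.minAreaRect(b)])
np.set_printoptions(linewidth=250)
print(t["frame"][252:274,460:496].max(2))
print(t["frame"][252:274,460:496,0])
E
```

```text
top brass 468 255 24 14 ((479.5, 261.5), (13.0, 23.0), 90.0)
top white 254 204 68 27 [array([287.6, 217.1]), array([14.5, 66.7]), np.float64(78.1)]
top white 465 255 7 15 [array([468., 262.]), array([14.,  6.]), np.float64(90.0)]
side brass 371 140 8 4 ((374.5, 141.5), (3.0, 7.0), 90.0)
[[140 147 149 145 144 146 146 144 145 148 151 145 150 144 140 142 146 150 155 148 149 147 149 151 149 149 146 148 146 144 142 145 148 149 149 144]
 [140 146 143 141 141 141 145 147 148 151 150 151 146 144 146 143 147 152 151 151 151 146 144 149 149 146 145 145 148 144 139 143 148 151 152 150]
 [143 145 138 137 142 156 160 163 158 159 162 160 152 144 149 149 147 144 144 142 149 149 142 149 145 143 146 146 146 143 146 145 146 150 149 150]
 [144 144 136 132 161 226 239 238 232 219 215 209 201 186 164 147 124 110 115 138 171 181 169 160 154 152 154 152 141 139 143 147 147 145 151 149]
 [146 148 133 116 152 221 242 239 235 235 227 189 173 174 156 111  91  85  86 154 216 227 224 223 223 221 219 218 216 216 198 159 148 145 150 149]
 [148 148 139 122 152 223 240 223 160 118  92  91  88  91  90  92  91  88  89
[... 4957 characters left out ...]
27 191 123 123 122 121 123 124 123 123 122 123 103 103 136 139 134 131 136 140 139 136 140 140 138 136 138 138]
 [103 133 138 114  78 121 155 162 168 153 118 120 117 116 114 116 121 120 122 121  97 104 135 137 134 133 135 134 133 132 138 141 140 139 135 138]
 [140 139 136 113  78  76  75  78  72  69  70  65  72  67  70  68  72  72  78  78  75 104 139 142 139 140 139 139 137 135 135 135 140 135 136 138]
 [140 138 138 136 136 139 139 140 113  70  67  71  66  69  66  68  65  68  67  65  65 103 136 139 139 143 141 142 139 142 140 137 139 138 135 136]
 [136 140 140 135 134 142 143 142 141 116  73  66  69  65  66  68  69  65  62  67  67 104 142 141 138 142 137 138 142 140 140 135 140 136 139 140]]
```

View pics/c1.png

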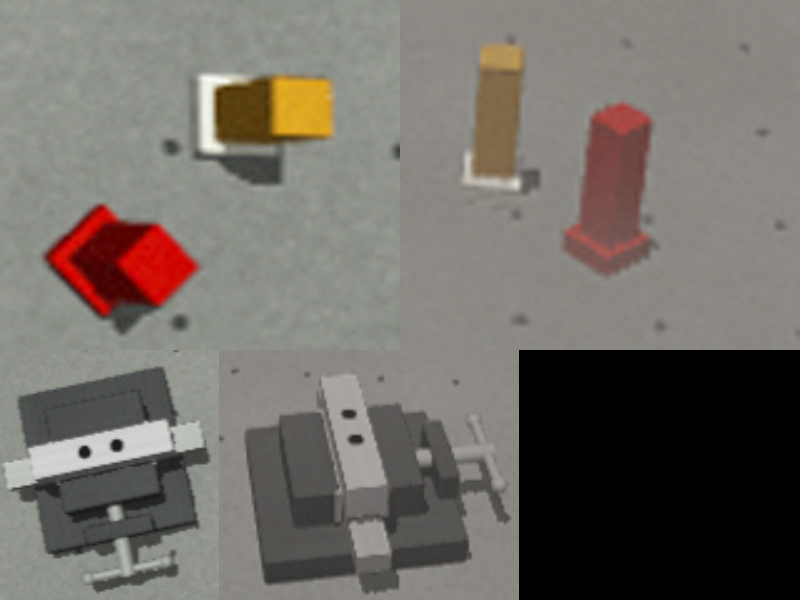

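The crop confirms it: brass shank on a white foot, square to the image axes, about 6 cm from the red look-alike. Next I locate the vise and bar, and triangulate the bores.

```bash
python3 - <<'E'
from h import *
np.set_printoptions(precision=4,suppress=True)
t=bot.read_camera("top");s=bot.read_camera("side")
print("drift top z.09",ray(t,(485.0,261.1),.09)); 
print("foot left mid z.014",ray(t,(464.2,262.2),.014))
# side checks: brass top face bbox 371..379 x 140..144
print("side drift top",ray(s,(374.7,141.3),.09))
B={}
for n,c,win in(("top",t,(245,195,85,45)),("side",s,(320,210,40,65))):
    x,y,w,h=win;g=c["frame"][y:y+h,x:x+w].max(2)
    k=8;G=cv2.resize(g,None,fx=k,fy=k,interpolation=cv2.INTER_CUBIC)
    f=lambda p:np.array([(p[0]+.5)/k-.5+x,(p[1]+.5)/k-.5+y])
    th={"top":195,"side":155}[n]
    b=blobs(cv2.inRange(G,th,255),500)
    for q in b[:3]:
        r=cv2.minAreaRect(q);print(n,"bright",f(r[0]),np.array(r[1])/k,r[2])
    q=b[0]; m=np.zeros_like(G);cv2.drawContours(m,[q],-1,255,-1)
    holes=blobs(cv2.inRange(G,0,110)&m,150)[:2]
    B[n]=[f(np.array([cv2.moments(z)["m10"],cv2.moments(z)["m01"]])/cv2.moments(z)["m00"]) for z in holes]
    B[n].sort(key=lambda p:p[0]*(1 if n=="top" else 1)); print(n,"bores",B[n])
# top left = +y ; side: lower row = +y (nearer cam)
T=sorted(B["top"],key=lambda p:p[0]); S=sorted(B["side"],key=lambda p:-p[1])
for a,b in zip(T,S):
    print("bore tri",tri(t,a,s,b),"top@.094",ray(t,a,.094),"side@.094",ray(s,b,.094))
E
```

```text
drift top z.09 [ 0.4626 -0.3266  0.09  ]
foot left mid z.014 [ 0.4635 -0.3096  0.014 ]
side drift top [ 0.4655 -0.3174  0.09  ]
top bright [282.4843 217.8783] [15.4443 78.1037] 78.11134338378906
top bright [248.694  229.8795] [3.0858 8.866 ] 79.69515228271484
top bright [250.2313 233.6578] [ 1.8944 11.5704] 78.53046417236328
top bores [array([280.1107, 218.5562]), array([295.5182, 215.3623])]
side bright [338.1029 236.7243] [47.9311 15.8254] 75.96376037597656
side bores [array([336.5245, 230.1682]), array([339.2586, 240.3237])]
bore tri [0.5432 0.0861 0.0893] top@.094 [0.5424 0.0856 0.094 ] side@.094 [0.5432 0.091  0.094 ]
bore tri [0.5505 0.0547 0.0884] top@.094 [0.5494 0.0543 0.094 ] side@.094 [0.5505 0.0608 0.094 ]
```

Bores are symmetric about the bar's middle, which is at about (0.546, 0.070); the yaw is about 12.3°. The drift is at (0.464, -0.327) with yaw about 0. The top view agrees with itself (shank top against foot edge), so I'm using it. Moving now.

{"method": "drive_tool", "body": {"deltas": [{"hand":1,"offset":[30,-36,2],"angular":[0,0,-40]},{"hand":1,"offset":[30,-36,2],"angular":[0,0,-40]},{"hand":1,"offset":[30,-36,2],"angular":[0,0,-40]},{"hand":1,"offset":[30,-36,2],"angular":[0,0,-40]},{"hand":1,"offset":[30,-36,2],"angular":[0,0,-40]},{"hand":1,"offset":[30,-36,2],"angular":[0,0,-40]},{"hand":1,"offset":[30,-36,2],"angular":[0,0,-40]},{"hand":1,"offset":[30,-36,2],"angular":[0,0,-40]}], "force": 90}}

```text
time: 1.3
tool_pos: [0.5395, 0.269, 0.2123]
tcp_rot: [1.589, 2.709, 0.0]
wrist_force: [0.9, 0.9, -0.2]
width: 1.0
```

{"method": "drive_tool", "body": {"deltas": [{"hand":1,"offset":[-7.4,-59.9,0],"angular":[0,0,-29.4]},{"hand":1,"offset":[-7.4,-59.9,0],"angular":[0,0,-29.4]},{"hand":1,"offset":[-7.4,-59.9,0],"angular":[0,0,-29.4]},{"hand":1,"offset":[-7.4,-59.9,0],"angular":[0,0,-29.4]},{"hand":1,"offset":[-7.4,-59.9,0],"angular":[0,0,-29.4]},{"hand":1,"offset":[-7.4,-59.9,0],"angular":[0,0,-29.4]},{"hand":1,"offset":[-7.4,-59.9,0],"angular":[0,0,-29.4]},{"hand":1,"offset":[-7.4,-59.9,0],"angular":[0,0,-29.4]}]}}

```text
time: 2.3
tool_pos: [0.4759, -0.2265, 0.2123]
tcp_rot: [2.221, 2.22, 0.001]
wrist_force: [1.1, -1.0, 0.1]
width: 0.997
```

{"method": "drive_tool", "body": {"deltas": [{"hand":1,"offset":[0,0,0],"angular":[0,0,0]}]}}

```text
time: 2.42
tool_pos: [0.4754, -0.2285, 0.2121]
tcp_rot: [2.228, 2.214, -0.001]
wrist_force: [0.3, -0.7, -0.1]
width: 0.998
```

{"method": "drive_tool", "body": {"deltas": [{"hand":1,"offset":[-1.1,-9.8,-4],"angular":[0,0,0]},{"hand":1,"offset":[-1.1,-9.8,-8],"angular":[0,0,0]},{"hand":1,"offset":[-1.1,-9.8,-8.5],"angular":[0,0,0]},{"hand":1,"offset":[-1.1,-9.8,-8.5],"angular":[0,0,0]}]}}

```text
time: 2.92
tool_pos: [0.465, -0.3209, 0.1261]
tcp_rot: [-2.22, -2.219, -0.001]
wrist_force: [-1.1, 0.2, 1.3]
width: 1.002
```

```bash
python3 - <<'E'
from h import *
np.set_printoptions(precision=4,suppress=True)
t=bot.read_camera("top");s=bot.read_camera("side");st=bot.read_state();print(st["tool_pos"],st["tcp_rot"])
k=5
A=cv2.resize(t["frame"][215:305,430:510],None,fx=k,fy=k,interpolation=cv2.INTER_CUBIC)
B=cv2.resize(s["frame"][100:190,340:420],None,fx=k,fy=k,interpolation=cv2.INTER_CUBIC)
cv2.imwrite("pics/g1.png",np.hstack([A,B]))
E
```

```text
[ 0.4667 -0.3217  0.1285] [2.2189 2.2213 0.0012]
```

View pics/g1.png

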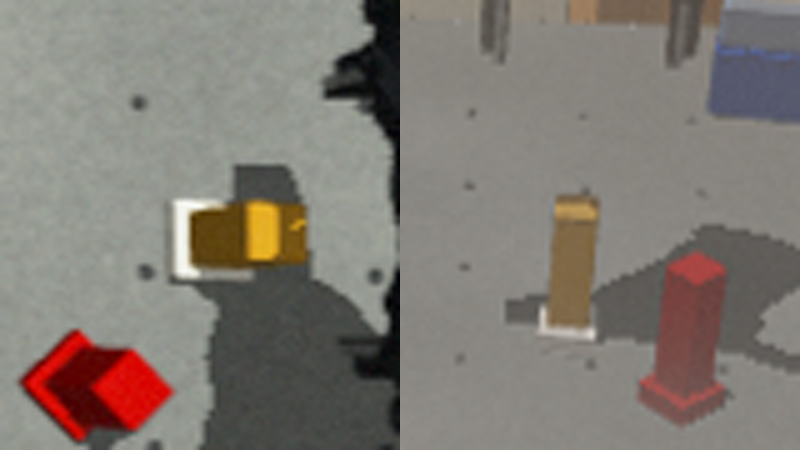

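```bash
python3 - <<'E'
from h import *
np.set_printoptions(precision=1,suppress=True)
t=bot.read_camera("top");s=bot.read_camera("side")
for sx in(-1,1):
  for z in(.127,.141):
    for y in(-.316,-.327,-.338):
      print(sx,z,y,proj(t,(.465+sx*.05,y,z)),proj(s,(.465+sx*.05,y,z)))
print(proj(s,(.464,-.327,.09)),proj(s,(.464,-.327,0)),proj(t,(.464,-.327,.09)))
print([np.round(bot.read_state()["tool_pos"],4) for _ in range(3)])
E
```

```text
-1 0.127 -0.316 [488.1 285.5] [394.5 130.3]
-1 0.127 -0.327 [493.9 285.6] [394.3 128.4]
-1 0.127 -0.338 [499.8 285.7] [394.1 126.4]
-1 0.141 -0.316 [490.9 285.6] [395.  125.7]
-1 0.141 -0.327 [496.9 285.7] [394.8 123.7]
-1 0.141 -0.338 [502.8 285.8] [394.6 121.8]
1 0.127 -0.316 [484.9 232.8] [357.4 129.1]
1 0.127 -0.327 [490.7 232.9] [357.5 127.1]
1 0.127 -0.338 [496.4 232.9] [357.6 125.2]
1 0.141 -0.316 [487.7 232. ] [357.7 124.5]
1 0.141 -0.327 [493.5 232. ] [357.8 122.5]
1 0.141 -0.338 [499.3 232.1] [357.8 120.6]
[375.2 139.6] [372.9 166.4] [485.1 260.4]
[array([ 0.5, -0.3,  0.1]), array([ 0.5, -0.3,  0.1]), array([ 0.5, -0.3,  0.1])]
```

Fingertips appear about 10 px off the predicted place in both views, so I'm looking closer before descending.

```bash
python3 - <<'E'
from h import *
np.set_printoptions(precision=4,suppress=True)
t=bot.read_camera("top");s=bot.read_camera("side")
print(tri(t,(495,232),s,(358,112.5)),tri(t,(498,283),s,(397,113)))
st=bot.read_state();print(np.array(st["tool_pos"]),np.array(st["q"]))
A=cv2.resize(t["frame"][205:310,460:560],(400,420),interpolation=cv2.INTER_CUBIC)
B=cv2.resize(s["frame"][65:170,325:425],(400,420),interpolation=cv2.INTER_CUBIC)
I=np.hstack([A,B]); I=(255*(I/255.)**.6).astype(np.uint8)
cv2.imwrite("pics/g2.png",I)
E
```

```text
[ 0.5134 -0.3165  0.1757] [ 0.4169 -0.3132  0.1803]
[ 0.4667 -0.3222  0.1288] [-0.6483  0.1075  1.9084  0.0002  1.1227 -0.6495]
```

View pics/g2.png

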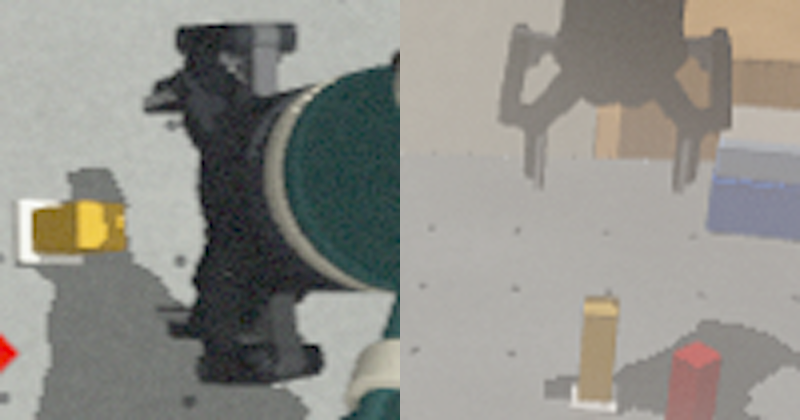

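The tips triangulate to about z=0.178, x=0.465, y=-0.315, higher than the reported TCP suggests; lateral alignment is fine. I'll go down part-way, since the open jaws straddle the shank with room to spare, and re-measure.

{"method": "drive_tool", "body": {"deltas": [{"hand":1,"offset":[-0.1,-0.5,-2],"angular":[0,0,0]},{"hand":1,"offset":[-0.1,-0.5,-4],"angular":[0,0,0]},{"hand":1,"offset":[-0.1,-0.5,-5.5],"angular":[0,0,0]},{"hand":1,"offset":[-0.1,-0.5,-5.5],"angular":[0,0,0]}]}}

```text
time: 3.72
tool_pos: [0.4625, -0.3261, 0.0691]
tcp_rot: [-2.218, -2.217, 0.001]
wrist_force: [0.3, -0.1, -0.2]
width: 0.998
```

```bash
python3 - <<'E'
from h import *
np.set_printoptions(precision=4,suppress=True)
t=bot.read_camera("top");s=bot.read_camera("side")
st=bot.read_state();print(np.array(st["tool_pos"]),np.array(st["wrist_force"]))
A=cv2.resize(t["frame"][205:310,450:550],(400,420),interpolation=cv2.INTER_CUBIC)
B=cv2.resize(s["frame"][85:190,325:425],(400,420),interpolation=cv2.INTER_CUBIC)
I=np.hstack([A,B]); I=(255*(I/255.)**.6).astype(np.uint8)
cv2.imwrite("pics/g3.png",I)
for z in(.07,.085,.11): print(z,[proj(s,(.465+d,-.327,z)).round(1) for d in(-.045,.045)])
E
```

```text
[ 0.4641 -0.3274  0.0715] [0.0211 0.0398 0.2995]
0.07 [array([390.4, 146.3]), array([358.3, 145.1])]
0.085 [array([390.9, 141.7]), array([358.6, 140.5])]
0.11 [array([391.8, 133.8]), array([359. , 132.7])]
```

View pics/g3.png

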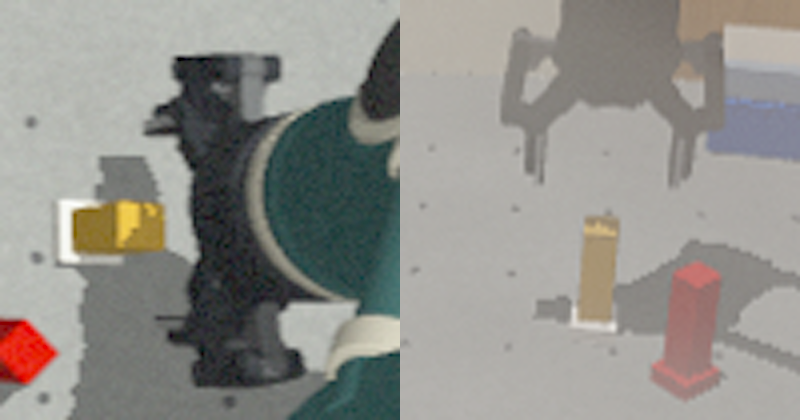

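Both views again put the open tips at about z=0.12 for TCP z=0.071, so the visible tips are ~30 mm higher than the description says. Lateral alignment is good. I'll go on down in steps and check against the pictures and the force.

{"method": "drive_tool", "body": {"deltas": [{"hand":1,"offset":[0,0,-1],"angular":[0,0,0]},{"hand":1,"offset":[0,0,-2],"angular":[0,0,0]},{"hand":1,"offset":[0,0,-2.5],"angular":[0,0,0]},{"hand":1,"offset":[0,0,-2.5],"angular":[0,0,0]}]}}

```text
time: 4.32
tool_pos: [0.4639, -0.3271, 0.0462]
tcp_rot: [-2.221, -2.22, 0.0]
wrist_force: [-0.8, 0.4, 0.1]
width: 1.002
```

```bash
python3 - <<'E'
from h import *
np.set_printoptions(precision=4,suppress=True)
t=bot.read_camera("top");s=bot.read_camera("side")
st=bot.read_state();print(np.array(st["tool_pos"]),np.array(st["wrist_force"]))
A=cv2.resize(t["frame"][205:310,450:550],(400,420),interpolation=cv2.INTER_CUBIC)
B=cv2.resize(s["frame"][95:200,325:425],(400,420),interpolation=cv2.INTER_CUBIC)
I=np.hstack([A,B]); I=(255*(I/255.)**.6).astype(np.uint8)
cv2.imwrite("pics/g4.png",I)
E
```

```text
[ 0.4644 -0.3275  0.047 ] [0.9459 0.0118 0.5297]
```

View pics/g4.png

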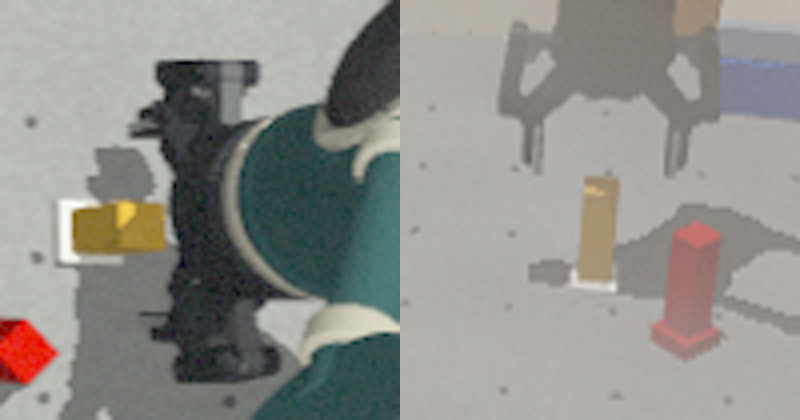

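The tips (side row ~138.5) are now level with the drift's top, so the true tips are ~32 mm higher than the reported TCP. I trust the two views. I'll descend 3.5 cm more, watching the force, which is safe under either reading up to light contact.

{"method": "drive_tool", "body": {"deltas": [{"hand":1,"offset":[0,0,-0.8],"angular":[0,0,0]},{"hand":1,"offset":[0,0,-1.6],"angular":[0,0,0]},{"hand":1,"offset":[0,0,-2.4],"angular":[0,0,0]},{"hand":1,"offset":[0,0,-2.8],"angular":[0,0,0]},{"hand":1,"offset":[0,0,-2.8],"angular":[0,0,0]}]}}

```text
time: 5.05
tool_pos: [0.464, -0.3272, 0.0183]
tcp_rot: [-2.221, -2.22, 0.0]
wrist_force: [-0.1, 0.6, 0.0]
width: 0.998
```

{"method": "drive_tool", "body": {"deltas": [{"hand":1,"offset":[0,0,-0.2],"angular":[0,0,0]},{"hand":1,"offset":[0,0,-0.4],"angular":[0,0,0]},{"hand":1,"offset":[0,0,-0.4],"angular":[0,0,0]}]}}

```text
time: 5.42
tool_pos: [0.4643, -0.3274, 0.0149]
tcp_rot: [-2.222, -2.221, 0.0]
wrist_force: [0.1, 0.0, 0.0]
width: 1.0
```

```bash
python3 - <<'E'
from h import *
np.set_printoptions(precision=4,suppress=True)
t=bot.read_camera("top");s=bot.read_camera("side")
st=bot.read_state();print(np.array(st["tool_pos"]),np.array(st["wrist_force"]))
A=cv2.resize(t["frame"][205:310,450:550],(400,420),interpolation=cv2.INTER_CUBIC)
B=cv2.resize(s["frame"][95:200,325:425],(400,420),interpolation=cv2.INTER_CUBIC)
I=np.hstack([A,B]); I=(255*(I/255.)**.6).astype(np.uint8)
cv2.imwrite("pics/g5.png",I)
E
```

```text
[ 0.4644 -0.3275  0.0151] [-0.1796 -0.1085  0.4082]
```

View pics/g5.png

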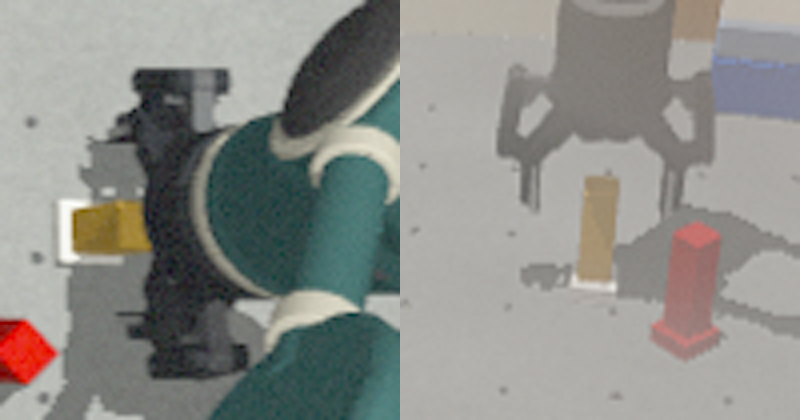

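The tips now straddle the shank (drift column side ~474, tips at row ~148), with no contact force. Closing here.

{"method": "drive_tool", "body": {"deltas": [{"hand":0,"offset":[0,0,0],"angular":[0,0,0]},{"hand":0,"offset":[0,0,0],"angular":[0,0,0]},{"hand":0,"offset":[0,0,0],"angular":[0,0,0]},{"hand":0,"offset":[0,0,0],"angular":[0,0,0]},{"hand":0,"offset":[0,0,0],"angular":[0,0,0]},{"hand":0,"offset":[0,0,0],"angular":[0,0,0]}], "force": 100}}

```text
time: 6.28
tool_pos: [0.4646, -0.3277, 0.0152]
tcp_rot: [2.221, 2.221, 0.0]
wrist_force: [0.5, -1.0, 0.9]
width: 0.266
```

{"method": "drive_tool", "body": {"deltas": [{"hand":0,"offset":[0,0,0],"angular":[0,0,0]},{"hand":0,"offset":[0,0,2],"angular":[0,0,0]},{"hand":0,"offset":[0,0,5],"angular":[0,0,0]},{"hand":0,"offset":[0,0,10],"angular":[0,0,0]},{"hand":0,"offset":[0,0,15],"angular":[0,0,0]},{"hand":0,"offset":[0,0,15],"angular":[0,0,0]}]}}

```text
time: 7.02
tool_pos: [0.467, -0.3294, 0.1697]
tcp_rot: [2.216, 2.215, 0.002]
wrist_force: [0.8, -0.3, -2.6]
width: 0.267
```

```bash
python3 - <<'E'
from h import *
np.set_printoptions(precision=4,suppress=True)
t=bot.read_camera("top");s=bot.read_camera("side")
st=bot.read_state();print({k:np.array(st[k]) for k in("time","tool_pos","wrist_force","torque","width")})
for n,c in(("top",t),("side",s)):
    hsv=cv2.cvtColor(c["frame"],cv2.COLOR_BGR2HSV)
    for nm,m in(("white",cv2.inRange(hsv,(0,0,170),(180,50,255))),("brass",cv2.inRange(hsv,(12,90,40),(30,255,255)))):
        for b in blobs(m,5):
            x,y,w,h=cv2.boundingRect(b)
            if 340<x<560 and 50<y<320: print(n,nm,x,y,w,h)
A=cv2.resize(t["frame"][205:310,450:550],(400,420),interpolation=cv2.INTER_CUBIC)
B=cv2.resize(s["frame"][65:170,325:425],(400,420),interpolation=cv2.INTER_CUBIC)
I=np.hstack([A,B]); I=(255*(I/255.)**.6).astype(np.uint8)
cv2.imwrite("pics/g6.png",I)
E
```

```text
{'time': array(7.125), 'tool_pos': array([ 0.4637, -0.3269,  0.1642]), 'wrist_force': array([ 0.3461, -0.1384, -2.2036]), 'torque': array([ 0.0469,  0.0025, -0.0193]), 'width': array(0.263)}
top white 493 248 10 19
top white 387 137 5 5
top brass 497 248 31 16
side white 371 116 12 4
side brass 374 76 11 38
side brass 390 66 8 15
```

View pics/g6.png

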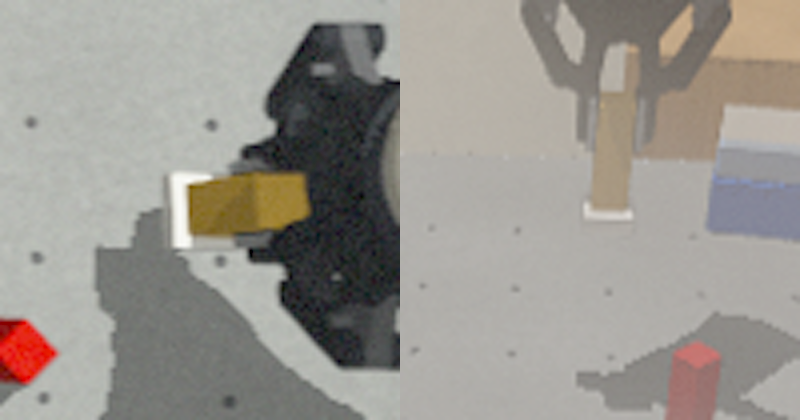

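The drift is lifted upright: 2.3 N weight, opening 0.265 ≈ 24 mm, foot underside = TCP z − 15 mm. Now over to end a.

{"method": "drive_tool", "body": {"deltas": [{"hand":0,"offset":[7.4,43.1,0],"angular":[0,0,12.3]},{"hand":0,"offset":[7.4,43.1,0],"angular":[0,0,12.3]},{"hand":0,"offset":[7.4,43.1,0],"angular":[0,0,12.3]},{"hand":0,"offset":[7.4,43.1,0],"angular":[0,0,12.3]},{"hand":0,"offset":[7.4,43.1,0],"angular":[0,0,12.3]},{"hand":0,"offset":[7.4,43.1,0],"angular":[0,0,12.3]},{"hand":0,"offset":[7.4,43.1,0],"angular":[0,0,12.3]},{"hand":0,"offset":[7.4,43.1,0],"angular":[0,0,12.3]}]}}

```text
time: 8.12
tool_pos: [0.5362, 0.1076, 0.1615]
tcp_rot: [-1.961, -2.449, 0.005]
wrist_force: [-0.1, -0.3, -1.6]
width: 0.268
```

{"method": "drive_tool", "body": {"deltas": [{"hand":0,"offset":[0,0,0],"angular":[0,0,0]},{"hand":0,"offset":[0,0,0],"angular":[0,0,0]}]}}

```text
time: 8.38
tool_pos: [0.5372, 0.1021, 0.1635]
tcp_rot: [-1.972, -2.444, 0.004]
wrist_force: [-0.5, 0.6, -3.6]
width: 0.267
```

```bash
cat > r.py <<'E'
from h import *
np.set_printoptions(precision=4,suppress=True)
st=bot.read_state();print({k:np.array(st[k]) for k in("time","tool_pos","tcp_rot","wrist_force","torque","width")})
E
python3 r.py
```

```text
{'time': array(8.375), 'tool_pos': array([0.5372, 0.1021, 0.1635]), 'tcp_rot': array([-1.9718, -2.4436,  0.0038]), 'wrist_force': array([-0.5199,  0.6062, -3.5677]), 'torque': array([-0.046 , -0.065 ,  0.0027]), 'width': array(0.2674)}
```

{"method": "drive_tool", "body": {"deltas": [{"hand":0,"offset":[0,0,-1.5],"angular":[0,0,0]},{"hand":0,"offset":[0,0,-3],"angular":[0,0,0]},{"hand":0,"offset":[0,0,-4.2],"angular":[0,0,0]},{"hand":0,"offset":[0,0,-4.2],"angular":[0,0,0]},{"hand":0,"offset":[0,0,-4.2],"angular":[0,0,0]}]}}

```text
time: 9.0
tool_pos: [0.5386, 0.1036, 0.1231]
tcp_rot: [1.971, 2.446, 0.0]
wrist_force: [-0.4, 0.7, -2.3]
width: 0.27
```

```bash
python3 r.py; python3 - <<'E'
from h import *
t=bot.read_camera("top");s=bot.read_camera("side")
A=cv2.resize(t["frame"][160:265,235:335],(400,420),interpolation=cv2.INTER_CUBIC)
B=cv2.resize(s["frame"][190:295,290:390],(400,420),interpolation=cv2.INTER_CUBIC)
I=np.hstack([A,B]); I=(255*(I/255.)**.6).astype(np.uint8)
cv2.imwrite("pics/g7.png",I)
E
```

```text
{'time': array(9.), 'tool_pos': array([0.5386, 0.1036, 0.1231]), 'tcp_rot': array([1.971 , 2.4462, 0.0003]), 'wrist_force': array([-0.3961,  0.7012, -2.2866]), 'torque': array([-0.0338,  0.003 ,  0.0485]), 'width': array(0.2699)}
```

View pics/g7.png

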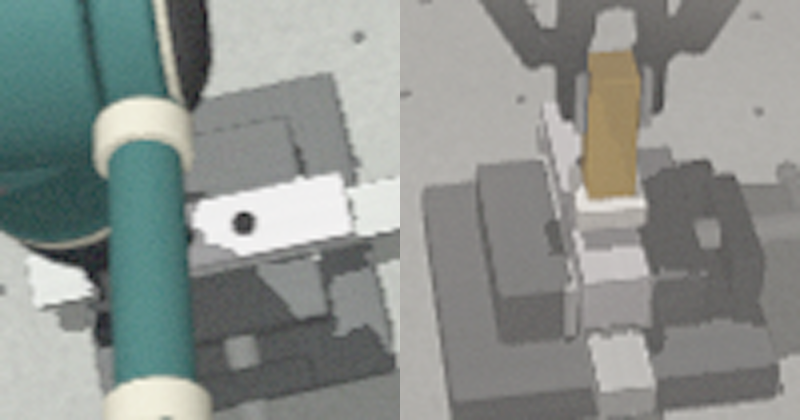

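The foot sits centred over the bar near its +y end (side ~ (605,210) in the crop). Lowering in small steps with the force read.

{"method": "drive_tool", "body": {"deltas": [{"hand":0,"offset":[0,0,-0.2],"angular":[0,0,0]},{"hand":0,"offset":[0,0,-0.4],"angular":[0,0,0]},{"hand":0,"offset":[0,0,-0.6],"angular":[0,0,0]},{"hand":0,"offset":[0,0,-0.8],"angular":[0,0,0]},{"hand":0,"offset":[0,0,-0.8],"angular":[0,0,0]}]}}

```text
time: 9.72
tool_pos: [0.5381, 0.1035, 0.1147]
tcp_rot: [-1.971, -2.446, 0.001]
wrist_force: [1.1, -0.1, -2.3]
width: 0.267
```

{"method": "drive_tool", "body": {"deltas": [{"hand":0,"offset":[0,0,-0.1],"angular":[0,0,0]},{"hand":0,"offset":[0,0,-0.2],"angular":[0,0,0]},{"hand":0,"offset":[0,0,-0.3],"angular":[0,0,0]},{"hand":0,"offset":[0,0,-0.3],"angular":[0,0,0]}]}}

```text
time: 10.22
tool_pos: [0.5383, 0.1036, 0.1119]
tcp_rot: [-1.971, -2.446, 0.0]
wrist_force: [0.7, -0.1, -2.9]
width: 0.266
```

{"method": "drive_tool", "body": {"deltas": [{"hand":0,"offset":[0,0,-0.1],"angular":[0,0,0]},{"hand":0,"offset":[0,0,-0.2],"angular":[0,0,0]},{"hand":0,"offset":[0,0,-0.2],"angular":[0,0,0]}]}}

```text
time: 10.6
tool_pos: [0.5382, 0.1035, 0.1098]
tcp_rot: [-1.971, -2.446, 0.0]
wrist_force: [-0.2, 0.3, -3.1]
width: 0.267
```

{"method": "drive_tool", "body": {"deltas": [{"hand":0,"offset":[0,0,-0.1],"angular":[0,0,0]},{"hand":0,"offset":[0,0,-0.15],"angular":[0,0,0]},{"hand":0,"offset":[0,0,-0.15],"angular":[0,0,0]}]}}

```text
time: 10.98
tool_pos: [0.5383, 0.1035, 0.1084]
tcp_rot: [-1.971, -2.446, 0.0]
wrist_force: [-0.2, 1.1, -3.1]
width: 0.272
```

{"method": "drive_tool", "body": {"deltas": [{"hand":0,"offset":[0,0,-0.1],"angular":[0,0,0]},{"hand":0,"offset":[0,0,-0.15],"angular":[0,0,0]},{"hand":0,"offset":[0,0,-0.15],"angular":[0,0,0]}]}}

```text
time: 11.35
tool_pos: [0.5386, 0.1035, 0.1076]
tcp_rot: [1.971, 2.446, 0.0]
wrist_force: [-2.4, -0.7, 2.8]
width: 0.268
```

Contact. Continuing in ~1 mm steps.

{"method": "drive_tool", "body": {"deltas": [{"hand":0,"offset":[0,0,-0.05],"angular":[0,0,0]},{"hand":0,"offset":[0,0,-0.1],"angular":[0,0,0]},{"hand":0,"offset":[0,0,-0.1],"angular":[0,0,0]}]}}

```text
time: 11.72
tool_pos: [0.5385, 0.1038, 0.1063]
tcp_rot: [1.971, 2.446, 0.001]
wrist_force: [-2.7, 0.9, 4.3]
width: 0.269
```

{"method": "drive_tool", "body": {"deltas": [{"hand":0,"offset":[0,0,-0.05],"angular":[0,0,0]},{"hand":0,"offset":[0,0,-0.1],"angular":[0,0,0]},{"hand":0,"offset":[0,0,-0.1],"angular":[0,0,0]}]}}

```text
time: 12.1
tool_pos: [0.5385, 0.1038, 0.1052]
tcp_rot: [1.971, 2.446, 0.001]
wrist_force: [-3.1, 0.9, 4.6]
width: 0.266
```

{"method": "drive_tool", "body": {"deltas": [{"hand":0,"offset":[0,0,-0.05],"angular":[0,0,0]},{"hand":0,"offset":[0,0,-0.05],"angular":[0,0,0]}]}}

```text
time: 12.35
tool_pos: [0.5385, 0.1038, 0.1046]
tcp_rot: [-1.971, -2.446, -0.001]
wrist_force: [-2.3, 0.8, 5.1]
width: 0.271
```

{"method": "drive_tool", "body": {"deltas": [{"hand":0,"offset":[0,0,-0.04],"angular":[0,0,0]},{"hand":0,"offset":[0,0,-0.07],"angular":[0,0,0]},{"hand":0,"offset":[0,0,-0.07],"angular":[0,0,0]}]}}

```text
time: 12.72
tool_pos: [0.5385, 0.1038, 0.1039]
tcp_rot: [1.971, 2.446, 0.001]
wrist_force: [-1.9, 1.4, 4.2]
width: 0.264
```

{"method": "drive_tool", "body": {"deltas": [{"hand":0,"offset":[0,0,-0.04],"angular":[0,0,0]},{"hand":0,"offset":[0,0,-0.07],"angular":[0,0,0]},{"hand":0,"offset":[0,0,-0.07],"angular":[0,0,0]}]}}

```text
time: 13.1
tool_pos: [0.5385, 0.1037, 0.1031]
tcp_rot: [1.971, 2.446, 0.001]
wrist_force: [-2.0, 2.0, 4.5]
width: 0.268
```

{"method": "drive_tool", "body": {"deltas": [{"hand":0,"offset":[0,0,-0.04],"angular":[0,0,0]},{"hand":0,"offset":[0,0,-0.07],"angular":[0,0,0]},{"hand":0,"offset":[0,0,-0.07],"angular":[0,0,0]}]}}

```text
time: 13.48
tool_pos: [0.5385, 0.1037, 0.1024]
tcp_rot: [1.971, 2.446, 0.001]
wrist_force: [-1.4, 2.7, 4.9]
width: 0.263
```

{"method": "drive_tool", "body": {"deltas": [{"hand":0,"offset":[0,0,-0.04],"angular":[0,0,0]},{"hand":0,"offset":[0,0,-0.07],"angular":[0,0,0]},{"hand":0,"offset":[0,0,-0.07],"angular":[0,0,0]}]}}

```text
time: 13.85
tool_pos: [0.5385, 0.1038, 0.1021]
tcp_rot: [1.971, 2.446, 0.001]
wrist_force: [-2.4, 2.4, 6.6]
width: 0.265
```

End a is beginning to seat. Pressing up to about 22 N (reading ≈ 19.5, as the unloaded offset is −2.5).

{"method": "drive_tool", "body": {"deltas": [{"hand":0,"offset":[0,0,-0.05],"angular":[0,0,0]},{"hand":0,"offset":[0,0,-0.05],"angular":[0,0,0]}]}}

```text
time: 14.1
tool_pos: [0.5385, 0.1038, 0.1019]
tcp_rot: [1.971, 2.446, 0.001]
wrist_force: [-3.4, 3.1, 8.7]
width: 0.267
```

{"method": "drive_tool", "body": {"deltas": [{"hand":0,"offset":[0,0,-0.05],"angular":[0,0,0]},{"hand":0,"offset":[0,0,-0.05],"angular":[0,0,0]}]}}

```text
time: 14.35
tool_pos: [0.5385, 0.1038, 0.1018]
tcp_rot: [1.971, 2.446, 0.001]
wrist_force: [-3.6, 2.0, 11.6]
width: 0.266
```

{"method": "drive_tool", "body": {"deltas": [{"hand":0,"offset":[0,0,-0.05],"angular":[0,0,0]},{"hand":0,"offset":[0,0,-0.08],"angular":[0,0,0]},{"hand":0,"offset":[0,0,-0.08],"angular":[0,0,0]}]}}

```text
time: 14.72
tool_pos: [0.5386, 0.1038, 0.1018]
tcp_rot: [1.971, 2.446, 0.001]
wrist_force: [-6.1, 2.8, 13.7]
width: 0.271
```

{"method": "drive_tool", "body": {"deltas": [{"hand":0,"offset":[0,0,-0.05],"angular":[0,0,0]},{"hand":0,"offset":[0,0,-0.05],"angular":[0,0,0]},{"hand":0,"offset":[0,0,-0.05],"angular":[0,0,0]}]}}

```text
time: 15.1
tool_pos: [0.5386, 0.1038, 0.1016]
tcp_rot: [1.971, 2.446, 0.001]
wrist_force: [-6.7, 2.9, 15.7]
width: 0.267
```

{"method": "drive_tool", "body": {"deltas": [{"hand":0,"offset":[0,0,-0.05],"angular":[0,0,0]},{"hand":0,"offset":[0,0,-0.08],"angular":[0,0,0]},{"hand":0,"offset":[0,0,-0.08],"angular":[0,0,0]},{"hand":0,"offset":[0,0,-0.08],"angular":[0,0,0]}]}}

```text
time: 15.6
tool_pos: [0.5387, 0.1038, 0.1015]
tcp_rot: [1.971, 2.446, 0.001]
wrist_force: [-7.7, 2.9, 19.5]
width: 0.266
```

```bash
python3 r.py
```

```text
{'time': array(15.6), 'tool_pos': array([0.5387, 0.1038, 0.1015]), 'tcp_rot': array([1.9709, 2.4461, 0.0012]), 'wrist_force': array([-7.725 ,  2.9213, 19.4925]), 'torque': array([ 0.3712,  1.6719, -0.0518]), 'width': array(0.2664)}
```

End a has had 22 N (TCP z 0.1015, so bar top ≈ 0.0865). Lifting and shifting 70 mm to end b.

{"method": "drive_tool", "body": {"deltas": [{"hand":0,"offset":[0,0,1],"angular":[0,0,0]},{"hand":0,"offset":[0,0,3],"angular":[0,0,0]},{"hand":0,"offset":[0.7,-3.4,3],"angular":[0,0,0]},{"hand":0,"offset":[1.5,-6.8,3],"angular":[0,0,0]},{"hand":0,"offset":[1.5,-6.8,3],"angular":[0,0,0]},{"hand":0,"offset":[1.5,-6.8,2.3],"angular":[0,0,0]},{"hand":0,"offset":[1.5,-6.8,1.6],"angular":[0,0,0]},{"hand":0,"offset":[1.5,-6.8,1.6],"angular":[0,0,0]}]}}

```text
time: 16.6
tool_pos: [0.552, 0.0361, 0.113]
tcp_rot: [-1.968, -2.446, 0.003]
wrist_force: [-0.3, -0.4, -2.8]
width: 0.27
```

{"method": "drive_tool", "body": {"deltas": [{"hand":0,"offset":[0,0,-0.1],"angular":[0,0,0]},{"hand":0,"offset":[0,0,-0.2],"angular":[0,0,0]},{"hand":0,"offset":[0,0,-0.3],"angular":[0,0,0]},{"hand":0,"offset":[0,0,-0.3],"angular":[0,0,0]}]}}

```text
time: 17.1
tool_pos: [0.5534, 0.0356, 0.1116]
tcp_rot: [1.971, 2.446, 0.0]
wrist_force: [0.1, 0.1, -3.0]
width: 0.27
```

{"method": "drive_tool", "body": {"deltas": [{"hand":0,"offset":[0,0,-0.1],"angular":[0,0,0]},{"hand":0,"offset":[0,0,-0.2],"angular":[0,0,0]},{"hand":0,"offset":[0,0,-0.3],"angular":[0,0,0]},{"hand":0,"offset":[0,0,-0.3],"angular":[0,0,0]}]}}

```text
time: 17.6
tool_pos: [0.5532, 0.0355, 0.1084]
tcp_rot: [-1.971, -2.446, 0.0]
wrist_force: [0.6, 0.3, -3.7]
width: 0.263
```

{"method": "drive_tool", "body": {"deltas": [{"hand":0,"offset":[0,0,-0.05],"angular":[0,0,0]},{"hand":0,"offset":[0,0,-0.1],"angular":[0,0,0]},{"hand":0,"offset":[0,0,-0.1],"angular":[0,0,0]}]}}

```text
time: 17.98
tool_pos: [0.5533, 0.0355, 0.1075]
tcp_rot: [-1.971, -2.446, 0.0]
wrist_force: [0.2, -0.0, -2.0]
width: 0.269
```

{"method": "drive_tool", "body": {"deltas": [{"hand":0,"offset":[0,0,-0.05],"angular":[0,0,0]},{"hand":0,"offset":[0,0,-0.1],"angular":[0,0,0]},{"hand":0,"offset":[0,0,-0.15],"angular":[0,0,0]},{"hand":0,"offset":[0,0,-0.15],"angular":[0,0,0]}]}}

```text
time: 18.48
tool_pos: [0.5533, 0.0355, 0.106]
tcp_rot: [-1.971, -2.446, 0.0]
wrist_force: [0.3, -0.9, -2.5]
width: 0.266
```

{"method": "drive_tool", "body": {"deltas": [{"hand":0,"offset":[0,0,-0.05],"angular":[0,0,0]},{"hand":0,"offset":[0,0,-0.1],"angular":[0,0,0]},{"hand":0,"offset":[0,0,-0.1],"angular":[0,0,0]}]}}

```text
time: 18.85
tool_pos: [0.5533, 0.0355, 0.105]
tcp_rot: [-1.971, -2.446, 0.0]
wrist_force: [-0.1, -0.3, -3.4]
width: 0.263
```

{"method": "drive_tool", "body": {"deltas": [{"hand":0,"offset":[0,0,-0.05],"angular":[0,0,0]},{"hand":0,"offset":[0,0,-0.1],"angular":[0,0,0]},{"hand":0,"offset":[0,0,-0.1],"angular":[0,0,0]}]}}

```text
time: 19.23
tool_pos: [0.5533, 0.0356, 0.104]
tcp_rot: [-1.971, -2.446, 0.0]
wrist_force: [0.1, 0.0, -2.5]
width: 0.267
```

{"method": "drive_tool", "body": {"deltas": [{"hand":0,"offset":[0,0,-0.05],"angular":[0,0,0]},{"hand":0,"offset":[0,0,-0.08],"angular":[0,0,0]},{"hand":0,"offset":[0,0,-0.08],"angular":[0,0,0]}]}}

```text
time: 19.6
tool_pos: [0.5533, 0.0356, 0.1032]
tcp_rot: [-1.971, -2.446, 0.0]
wrist_force: [-0.5, 0.0, -3.3]
width: 0.263
```

{"method": "drive_tool", "body": {"deltas": [{"hand":0,"offset":[0,0,-0.05],"angular":[0,0,0]},{"hand":0,"offset":[0,0,-0.08],"angular":[0,0,0]},{"hand":0,"offset":[0,0,-0.08],"angular":[0,0,0]}]}}

```text
time: 19.98
tool_pos: [0.5533, 0.0356, 0.1024]
tcp_rot: [-1.971, -2.446, 0.0]
wrist_force: [0.1, 0.1, -2.4]
width: 0.263
```

{"method": "drive_tool", "body": {"deltas": [{"hand":0,"offset":[0,0,-0.05],"angular":[0,0,0]},{"hand":0,"offset":[0,0,-0.08],"angular":[0,0,0]},{"hand":0,"offset":[0,0,-0.08],"angular":[0,0,0]}]}}

```text
time: 20.35
tool_pos: [0.5534, 0.0356, 0.1017]
tcp_rot: [1.971, 2.446, -0.0]
wrist_force: [-0.9, 0.2, -2.5]
width: 0.267
```

{"method": "drive_tool", "body": {"deltas": [{"hand":0,"offset":[0,0,-0.05],"angular":[0,0,0]},{"hand":0,"offset":[0,0,-0.08],"angular":[0,0,0]},{"hand":0,"offset":[0,0,-0.08],"angular":[0,0,0]}]}}

```text
time: 20.72
tool_pos: [0.5534, 0.0355, 0.1016]
tcp_rot: [1.971, 2.446, 0.0]
wrist_force: [-3.2, -0.8, 4.7]
width: 0.27
```

{"method": "drive_tool", "body": {"deltas": [{"hand":0,"offset":[0,0,-0.05],"angular":[0,0,0]},{"hand":0,"offset":[0,0,-0.08],"angular":[0,0,0]},{"hand":0,"offset":[0,0,-0.08],"angular":[0,0,0]}]}}

```text
time: 21.1
tool_pos: [0.5535, 0.0354, 0.1016]
tcp_rot: [1.971, 2.446, 0.0]
wrist_force: [-5.2, -1.9, 9.1]
width: 0.27
```

{"method": "drive_tool", "body": {"deltas": [{"hand":0,"offset":[0,0,-0.05],"angular":[0,0,0]},{"hand":0,"offset":[0,0,-0.05],"angular":[0,0,0]}]}}

```text
time: 21.35
tool_pos: [0.5535, 0.0354, 0.1015]
tcp_rot: [1.971, 2.446, 0.0]
wrist_force: [-6.3, -0.7, 10.5]
width: 0.269
```

End b came down with end a and is stiff at the same height. Pressing it to 22 N.

{"method": "drive_tool", "body": {"deltas": [{"hand":0,"offset":[0,0,-0.05],"angular":[0,0,0]},{"hand":0,"offset":[0,0,-0.1],"angular":[0,0,0]},{"hand":0,"offset":[0,0,-0.1],"angular":[0,0,0]}]}}

```text
time: 21.72
tool_pos: [0.5536, 0.0353, 0.1015]
tcp_rot: [1.97, 2.446, 0.0]
wrist_force: [-8.0, -1.7, 16.3]
width: 0.27
```

{"method": "drive_tool", "body": {"deltas": [{"hand":0,"offset":[0,0,-0.05],"angular":[0,0,0]},{"hand":0,"offset":[0,0,-0.05],"angular":[0,0,0]},{"hand":0,"offset":[0,0,-0.05],"angular":[0,0,0]}]}}

```text
time: 22.1
tool_pos: [0.5536, 0.0353, 0.1014]
tcp_rot: [1.97, 2.446, 0.0]
wrist_force: [-9.0, -1.8, 20.0]
width: 0.269
```

Now the middle.

{"method": "drive_tool", "body": {"deltas": [{"hand":0,"offset":[0,0,0],"angular":[0,0,0]},{"hand":0,"offset":[0,0,1],"angular":[0,0,0]},{"hand":0,"offset":[0,0,2],"angular":[0,0,0]},{"hand":0,"offset":[-0.7,3.4,2],"angular":[0,0,0]},{"hand":0,"offset":[-0.7,3.4,2],"angular":[0,0,0]},{"hand":0,"offset":[-0.7,3.4,1.2],"angular":[0,0,0]},{"hand":0,"offset":[-0.7,3.4,0.6],"angular":[0,0,0]},{"hand":0,"offset":[-0.7,3.4,0.6],"angular":[0,0,0]}]}}

```text
time: 23.1
tool_pos: [0.5454, 0.069, 0.1027]
tcp_rot: [-1.971, -2.444, 0.003]
wrist_force: [-1.0, 0.1, -2.2]
width: 0.271
```

{"method": "drive_tool", "body": {"deltas": [{"hand":0,"offset":[0,0,-0.1],"angular":[0,0,0]},{"hand":0,"offset":[0,0,-0.15],"angular":[0,0,0]},{"hand":0,"offset":[0,0,-0.2],"angular":[0,0,0]},{"hand":0,"offset":[0,0,-0.2],"angular":[0,0,0]}]}}

```text
time: 23.6
tool_pos: [0.5464, 0.0696, 0.1022]
tcp_rot: [1.971, 2.446, 0.0]
wrist_force: [0.3, -0.3, -3.1]
width: 0.269
```

{"method": "drive_tool", "body": {"deltas": [{"hand":0,"offset":[0,0,-0.05],"angular":[0,0,0]},{"hand":0,"offset":[0,0,-0.1],"angular":[0,0,0]},{"hand":0,"offset":[0,0,-0.1],"angular":[0,0,0]}]}}

```text
time: 23.98
tool_pos: [0.5465, 0.0695, 0.1016]
tcp_rot: [1.971, 2.446, 0.0]
wrist_force: [-1.1, -0.4, 2.4]
width: 0.268
```

{"method": "drive_tool", "body": {"deltas": [{"hand":0,"offset":[0,0,-0.05],"angular":[0,0,0]},{"hand":0,"offset":[0,0,-0.1],"angular":[0,0,0]},{"hand":0,"offset":[0,0,-0.1],"angular":[0,0,0]}]}}

```text
time: 24.35
tool_pos: [0.5466, 0.0695, 0.1016]
tcp_rot: [1.971, 2.446, 0.0]
wrist_force: [-4.2, -1.3, 8.0]
width: 0.27
```

{"method": "drive_tool", "body": {"deltas": [{"hand":0,"offset":[0,0,-0.05],"angular":[0,0,0]},{"hand":0,"offset":[0,0,-0.1],"angular":[0,0,0]},{"hand":0,"offset":[0,0,-0.1],"angular":[0,0,0]}]}}

```text
time: 24.72
tool_pos: [0.5467, 0.0695, 0.1016]
tcp_rot: [1.971, 2.446, 0.001]
wrist_force: [-5.8, -0.9, 12.6]
width: 0.268
```

{"method": "drive_tool", "body": {"deltas": [{"hand":0,"offset":[0,0,-0.05],"angular":[0,0,0]},{"hand":0,"offset":[0,0,-0.05],"angular":[0,0,0]},{"hand":0,"offset":[0,0,-0.05],"angular":[0,0,0]}]}}

```text
time: 25.1
tool_pos: [0.5466, 0.0695, 0.1015]
tcp_rot: [1.971, 2.446, 0.001]
wrist_force: [-7.6, -1.3, 15.9]
width: 0.266
```

{"method": "drive_tool", "body": {"deltas": [{"hand":0,"offset":[0,0,-0.05],"angular":[0,0,0]},{"hand":0,"offset":[0,0,-0.07],"angular":[0,0,0]},{"hand":0,"offset":[0,0,-0.07],"angular":[0,0,0]},{"hand":0,"offset":[0,0,-0.07],"angular":[0,0,0]}]}}

```text
time: 25.6
tool_pos: [0.5467, 0.0695, 0.1016]
tcp_rot: [1.971, 2.446, 0.001]
wrist_force: [-8.7, -1.1, 18.5]
width: 0.271
```

{"method": "drive_tool", "body": {"deltas": [{"hand":0,"offset":[0,0,-0.04],"angular":[0,0,0]},{"hand":0,"offset":[0,0,-0.04],"angular":[0,0,0]},{"hand":0,"offset":[0,0,-0.04],"angular":[0,0,0]},{"hand":0,"offset":[0,0,-0.04],"angular":[0,0,0]}]}}

```text
time: 26.1
tool_pos: [0.5467, 0.0695, 0.1015]
tcp_rot: [1.971, 2.446, 0.001]
wrist_force: [-9.4, -1.8, 20.9]
width: 0.267
```

{"method": "drive_tool", "body": {"deltas": [{"hand":0,"offset":[0,0,1],"angular":[0,0,0]},{"hand":0,"offset":[0,0,3],"angular":[0,0,0]},{"hand":0,"offset":[0,0,6],"angular":[0,0,0]},{"hand":0,"offset":[0,0,6],"angular":[0,0,0]}]}}

```text
time: 26.6
tool_pos: [0.5488, 0.0698, 0.1598]
tcp_rot: [1.968, 2.443, 0.006]
wrist_force: [0.1, -0.1, -3.0]
width: 0.267
```

All three points got about 22–23 N and the TCP height was 0.1015–0.1016 at each. Carrying the drift back to its old free spot.

{"method": "drive_tool", "body": {"deltas": [{"hand":0,"offset":[-8.2,-39.7,0],"angular":[0,0,-12.3]},{"hand":0,"offset":[-8.2,-39.7,0],"angular":[0,0,-12.3]},{"hand":0,"offset":[-8.2,-39.7,0],"angular":[0,0,-12.3]},{"hand":0,"offset":[-8.2,-39.7,0],"angular":[0,0,-12.3]},{"hand":0,"offset":[-8.2,-39.7,0],"angular":[0,0,-12.3]},{"hand":0,"offset":[-8.2,-39.7,0],"angular":[0,0,-12.3]},{"hand":0,"offset":[-8.2,-39.7,0],"angular":[0,0,-12.3]},{"hand":0,"offset":[-8.2,-39.7,0],"angular":[0,0,-12.3]}]}}

```text
time: 27.6
tool_pos: [0.4629, -0.3293, 0.1553]
tcp_rot: [-2.224, -2.216, 0.001]
wrist_force: [0.6, 0.7, -3.0]
width: 0.269
```

{"method": "drive_tool", "body": {"deltas": [{"hand":0,"offset":[0,0,-3],"angular":[0,0,0]},{"hand":0,"offset":[0,0,-7],"angular":[0,0,0]},{"hand":0,"offset":[0,0,-11],"angular":[0,0,0]},{"hand":0,"offset":[0,0,-12.5],"angular":[0,0,0]},{"hand":0,"offset":[0,0,-12.5],"angular":[0,0,0]},{"hand":0,"offset":[0,0,-12.5],"angular":[0,0,0]}]}}

```text
time: 28.35
tool_pos: [0.4658, -0.3282, 0.0341]
tcp_rot: [2.219, 2.22, 0.001]
wrist_force: [-0.3, -0.4, -2.0]
width: 0.267
```

```bash
python3 r.py; python3 - <<'E'
from h import *
t=bot.read_camera("top");s=bot.read_camera("side")
A=cv2.resize(t["frame"][160:265,235:335],(400,420),interpolation=cv2.INTER_CUBIC)
C=cv2.resize(s["frame"][190:295,285:385],(400,420),interpolation=cv2.INTER_CUBIC)
cv2.imwrite("pics/g8.png",np.hstack([A,C]))
for n,c,win,th in(("top",t,(245,195,85,45),195),("side",s,(320,210,40,65),155)):
    x,y,w,h=win;g=c["frame"][y:y+h,x:x+w].max(2);k=8
    G=cv2.resize(g,None,fx=k,fy=k,interpolation=cv2.INTER_CUBIC)
    q=blobs(cv2.inRange(G,th,255),500)[0];m=np.zeros_like(G);cv2.drawContours(m,[q],-1,255,-1)
    for z in blobs(cv2.inRange(G,0,110)&m,150)[:2]:
        M=cv2.moments(z);print(n,"bore",((np.array([M["m10"],M["m01"]])/M["m00"]+.5)/k-.5+[x,y]).round(2))
E
```

```text
{'time': array(28.35), 'tool_pos': array([ 0.4658, -0.3282,  0.0341]), 'tcp_rot': array([2.2192, 2.2195, 0.0007]), 'wrist_force': array([-0.319 , -0.3771, -2.0486]), 'torque': array([ 0.0145, -0.0428,  0.0263]), 'width': array(0.2667)}
top bore [280.15 219.02]
top bore [295.42 215.72]
side bore [339.19 242.44]
side bore [336.46 232.07]
```

View pics/g8.png

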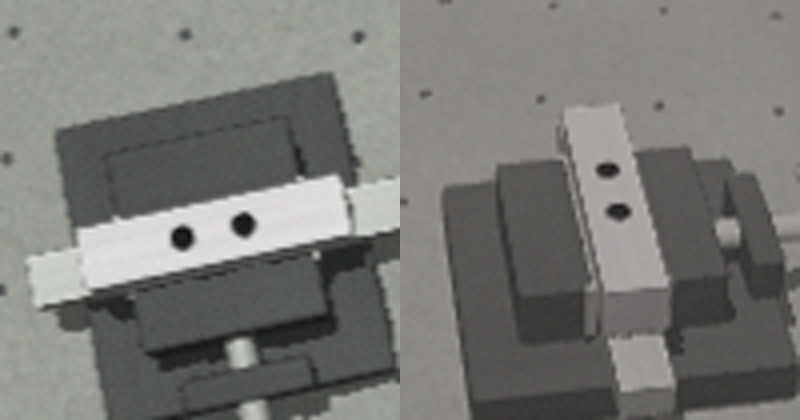

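The bar sits down level: both bores dropped about 2 px in the side view (≈5 mm), parallels still under both ends. Now setting the drift down.

{"method": "drive_tool", "body": {"deltas": [{"hand":0,"offset":[0,0,-0.5],"angular":[0,0,0]},{"hand":0,"offset":[0,0,-1.0],"angular":[0,0,0]},{"hand":0,"offset":[0,0,-1.4],"angular":[0,0,0]},{"hand":0,"offset":[0,0,-1.5],"angular":[0,0,0]},{"hand":0,"offset":[0,0,-1.5],"angular":[0,0,0]}]}}

```text
time: 29.08
tool_pos: [0.4642, -0.3273, 0.0172]
tcp_rot: [-2.221, -2.221, 0.0]
wrist_force: [-0.2, 0.1, -3.4]
width: 0.267
```

{"method": "drive_tool", "body": {"deltas": [{"hand":0,"offset":[0,0,-0.1],"angular":[0,0,0]},{"hand":0,"offset":[0,0,-0.2],"angular":[0,0,0]},{"hand":0,"offset":[0,0,-0.2],"angular":[0,0,0]}]}}

```text
time: 29.45
tool_pos: [0.4643, -0.3274, 0.0154]
tcp_rot: [-2.222, -2.221, 0.0]
wrist_force: [0.1, -0.1, -2.9]
width: 0.267
```

{"method": "drive_tool", "body": {"deltas": [{"hand":0,"offset":[0,0,-0.05],"angular":[0,0,0]},{"hand":0,"offset":[0,0,-0.05],"angular":[0,0,0]}]}}

```text
time: 29.7
tool_pos: [0.4644, -0.3275, 0.0152]
tcp_rot: [2.222, 2.221, -0.0]
wrist_force: [-0.7, 0.6, -0.9]
width: 0.266
```

{"method": "drive_tool", "body": {"deltas": [{"hand":0,"offset":[0,0,-0.05],"angular":[0,0,0]},{"hand":0,"offset":[0,0,-0.05],"angular":[0,0,0]}]}}

```text
time: 29.95
tool_pos: [0.4645, -0.3276, 0.0152]
tcp_rot: [2.221, 2.221, -0.0]
wrist_force: [-2.9, 1.5, 4.9]
width: 0.267
```

Foot on the bench at the pick-up height, so no slip in the grip. Releasing and backing off upwards.

{"method": "drive_tool", "body": {"deltas": [{"hand":0.27,"offset":[0,0,0.05],"angular":[0,0,0]},{"hand":0.5,"offset":[0,0,0.05],"angular":[0,0,0]},{"hand":1,"offset":[0,0,0.05],"angular":[0,0,0]},{"hand":1,"offset":[0,0,0.05],"angular":[0,0,0]},{"hand":1,"offset":[0,0,0.05],"angular":[0,0,0]},{"hand":1,"offset":[0,0,0.05],"angular":[0,0,0]},{"hand":1,"offset":[0,0,0.05],"angular":[0,0,0]}]}}

```text
time: 30.82
tool_pos: [0.4644, -0.3275, 0.015]
tcp_rot: [2.222, 2.221, 0.0]
wrist_force: [-0.5, -0.3, 0.2]
width: 0.998
```

{"method": "drive_tool", "body": {"deltas": [{"hand":1,"offset":[0,0,1],"angular":[0,0,0]},{"hand":1,"offset":[0,0,4],"angular":[0,0,0]},{"hand":1,"offset":[0,0,8],"angular":[0,0,0]},{"hand":1,"offset":[0,0,12],"angular":[0,0,0]},{"hand":1,"offset":[0,0,16],"angular":[0,0,0]},{"hand":1,"offset":[0,0,16],"angular":[0,0,0]}]}}

```text
time: 31.58
tool_pos: [0.4671, -0.3296, 0.1806]
tcp_rot: [2.215, 2.214, 0.002]
wrist_force: [-0.7, -1.0, -0.7]
width: 1.0
```

```bash
python3 r.py; python3 - <<'E'
from h import *
t=bot.read_camera("top");s=bot.read_camera("side")
cv2.imwrite("pics/f.png",np.hstack([cv2.resize(t["frame"][90:310,160:520],(400,244)),cv2.resize(s["frame"][100:388,200:480],(400,411))[:244]]) if 0 else cv2.resize(s["frame"],(640,400)))
for n,c in(("top",t),("side",s)):
    hsv=cv2.cvtColor(c["frame"],cv2.COLOR_BGR2HSV)
    for nm,m in(("white",cv2.inRange(hsv,(0,0,170),(180,50,255))),("brass",cv2.inRange(hsv,(12,90,40),(30,255,255))),("red",cv2.inRange(hsv,(0,150,60),(4,255,255)))):
        for b in blobs(m,5):
            x,y,w,h=cv2.boundingRect(b)
            if 355<x<520 and 130<y<310: print(n,nm,x,y,w,h)
E
```

```text
{'time': array(31.575), 'tool_pos': array([ 0.4671, -0.3296,  0.1806]), 'tcp_rot': array([2.2149, 2.2144, 0.0019]), 'wrist_force': array([-0.6523, -0.9574, -0.6734]), 'torque': array([ 0.0124,  0.0124, -0.0338]), 'width': array(1.0001)}
top white 464 254 13 17
top white 387 137 5 5
top brass 468 255 24 13
top red 434 281 30 22
side brass 370 139 9 26
side red 394 151 10 5
```

View pics/f.png

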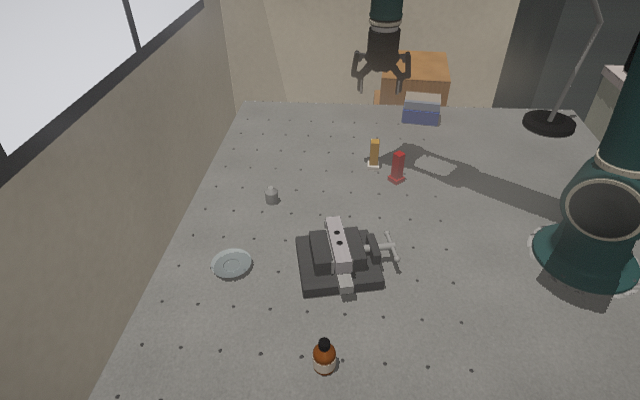

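The drift stands upright at its old place (side (375,152)), the gripper is clear, and the other items look unmoved. Handing in.

```bash
python3 -c "
from workcell import bot
print(bot.finish_job())"
```

```text
the job is handed in; nothing more can be done
None
```

The bar is pressed down on both parallels and the drift is back upright at its starting spot. I handed the job in at about 32 s.

**What I did:** I picked up the brass, white-footed drift and left the red look-alike alone. I pressed bar end a, then end b, then the middle with steady pushes of about 22 to 23 N. That is the reading corrected for the drift's weight, and all readings stayed under the 30 N dent limit.

**Last checks:**
- **Seating:** The tool stopped at the same height, 0.1015 to 0.1016 m, at all three points. End b and the middle resisted firmly from first contact. After pressing, both bores sat about 2 px lower in the side view, roughly 5 mm, so the bar went down level.
- **Drift and surroundings:** The drift touched the bench at its pick-up height, so it did not slip in the grip. In the last pictures it stands upright and nothing else appears to have moved.

**What disagreed or was not tested:**
- The fingertips looked about 30 mm higher in both camera views than the stated tool point implied. I went by the cameras and the force readings.
- The side view put the bar's bores about 5 mm off in y from the top view, so I used the top view for position.
- Sideways forces of up to 9 N appeared while pressing.
- I did not push on the parallels to confirm that neither can slide. I infer it from the forces and heights.

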